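Cap the unused antenna port and hold it on its seal

TASK

One port of the antenna combiner is still bare. Take the large red weather cap out of the parts tray and press it straight down onto that port until it clicks, then keep pressing firmly past the click so that the cap is hard down on its gasket. Finish like that, with the gripper still pressing the cap home, and leave the other things lying where they are.

Things in the scene. Friction and masses are not known exactly. Their poses are not given: they have to be found in the camera images.
- cap: The loose red weather cap, mouth down in the parts tray: a ribbed round plastic cap 36 mm in diameter and 36 mm tall, 45 g. Origin: centre of its underside (the mouth), z up along its axis; alike all round. The mouth is 24 mm wide at a rounded snap bead 3.5 mm above the underside; above the bead the bore is 30 mm wide and 22.5 mm deep; the top 13.5 mm are solid.
- cap_grip (a point): A good place to grip the red cap: on its axis, 26 mm above its underside, 10 mm below its top. The cap may be taken from any side, and pushed down by the grip or on its flat top.
- small_cap: A bystander: a loose blue cap, 24 mm in diameter and 22 mm tall, also in the tray, about 100 mm from the red one. It fits no port here. Origin: centre of its underside.
- tray: Grey parts tray, fixed, 170 mm (its x) by 220 mm (its y), walls 3 mm thick and 12 mm high, floor 3 mm thick. Origin: centre of its underside. The two caps stand on its floor about 50 mm either side of its centre along its y, in either order.
- combiner: Antenna combiner, fixed: an aluminium block 62 mm (its x) by 220 mm (its y), top face 90 mm above the bench, standing ports up in a black cradle. Origin: centre of its underside, on the bench. Three ports stand on the top in a row along its y, at -62, 0 and +62 mm: two already wear fixed red caps (36 mm in diameter, tops 133 mm above the bench); the third, any of the three, is bare.
- port: The bare port: a brass stud pointing straight up. Origin: on the stud's axis, on the combiner's top face, 90 mm above the bench; z up. On a 42 mm square flange 3 mm thick, the stud is 22 mm in diameter, its top 26 mm above this origin, the last 4 mm tapering to 15 mm. Four sprung balls stand 2.5 mm out of its side, 14 mm above this origin. Round its foot: a black gasket 34 mm wide, top at 8 mm.
- port_click (a point): On the bare port's axis, 10 mm above port. A cap pushed down has its mouth over the stud's top when its underside is 26 mm above port; the balls resist from 14 mm, the push rises to about 10 N, and at about 10 mm, here, it clicks over and the push falls away. It meets the gasket at 8 mm and is hard down at 5 to 6.5 mm. Let go, it would rise to 7 mm and stay clicked.
- gasket (a joint): How far the rubber gasket of the bare port is squeezed, in m: 0 free, under 0.0011 with a clicked cap that nobody presses, 0.003 at its stop. It resists with 5 N per mm: a push of 10 to 20 N on the clicked cap squeezes it 2 to 3 mm.
- meter: A bystander: yellow handheld meter, loose, 85 by 170 by 34 mm, lying beyond the work. Origin: centre of its underside.
- wrench: A bystander: a loose steel wrench, 160 mm long, 38 mm wide, 8 mm thick, lying on the bench between the tray and the combiner, pointing away from the robot. Origin: on the bench under its middle.
Not all that is in view belongs to the job. Leave any purple or turquoise look-alike of the cap alone.

How it is judged:
By the outcome, as a careful person would: the job done as asked, in the order asked, and still so for the second after the job is handed in, while the arm keeps its last pose, push and grip.
It also fails if it takes over 40 s, if anything falls off the work surface, if the arm or the gripper's body presses on something with over 40 N, if the wrist force passes 120 N, or if a joint passes its speed limit or range.

ROBOT

A 6-joint arm with a two-finger parallel gripper is mounted at the origin on the work surface. World frame = base frame: x ahead of the robot, y to its left, z up, the work surface at z = 0. Lengths are in m, angles in degrees, forces in N, time in s.
With the tool pointing down it reaches from about 0.35 to 0.875 m from the base axis. Payload 4.2 kg.
Tool frame: the origin (TCP) lies midway between the tips of the shut fingers; the grasp point (between the pads) lies 19 mm behind it (r.pinch_z is the distance from the TCP to the grasp point, in m); z points along the fingers, y is the direction in which the jaws open and shut (so a half turn about z gives the same grasp; the last joint's range is limited). The gripper opens to 87 mm and grips with 3 to 60 N. Pads are 19 mm wide; open, the fingers measure 117 mm over their backs; the gripper's body (75 mm by 190 mm) begins 51 mm behind the grasp point.
Start: joints at [-58.064, 22.042, 0.453, 0, -68.411, -14.817], TCP at [0.184, -0.597, 0.223] pointing down, gripper open.
Joint ranges: [-179.83, 179.83], [-69.29, 118.12], [-61.27, 80.66], [-181.25, 117.63], [-171.15, -9.14], [-177.46, 177.46]. Speed limits (degrees/s): [159.86, 159.86, 180, 180, 180, 180].

INTERFACE

Orientations are given as a 3x3 rotation matrix whose columns are the frame's x, y, z axes.
In Python, from station import r, optics, workorder gives the robot as it stands.
- The arm moves only by the tool carry_out, never from a script. Its argument "commands" is a list of rows, each a list of 3 entries, a list of its own where there are three numbers: the shift along the tool's x, y, z in m, then the turn, a rotation vector about the tool's x, y, z in degrees, then the finger opening in m, from 0 to 0.087. In form: [[[tx, ty, tz], [ax, ay, az], grip], ...]. A call has 1 to 12 rows; each row shifts and turns the pose as measured when the row begins, along the tool's axes as they then stand; what a row does not reach is not made up. A row lasts 1/12 s, in which the tool goes at most 41.7 mm and 7.16 degrees, less where a joint would pass 70% of its speed; a pose out of reach is approached as far as the arm can. A call with a gripper value outside its range is refused whole. The fingers move at their own pace and stop on an object; the grip force is fixed at half the most. Time passes only in rows, so rows that do not move let the fingers close. It gives the time, the measured TCP pose, the force and the opening at its end, in the units of the state.
- r.sense(): the state, without advancing time (a new reading comes with each control period).
- optics.capture(name): name is "side" or "top"; returns a dict with "img" (384x512x3 uint8, red, green, blue), "mtx" (3x3 intrinsics, pixels), "D" ([k1, k2, p1, p2, k3] as OpenCV has them; the pictures are not rectified), "extrinsics" (4x4, takes a point from camera to world coordinates). Camera axes: x right, y down, z forward; pixel columns grow to the right and rows downward; lengths in m; the calibration is good to about 2 mm. A picture is of the moment at which its call begins. There is no depth.
- workorder.finish_job(): hands the job in, once; it reports no verdict.
The state is a dict: "time_s": time; "joints": joint angles; "joint_velocities": joint speeds; "effort": joint torques, N m; "tcp_pos": TCP position; "ee_rot": TCP orientation; "wrist_force": force on the tool from outside, world axes, zero at the start; "moment": the same for the moment, N m; "gripper_width": opening from 0.0 (shut) to 1.0 (fully open).
Only numpy, scipy, OpenCV 4.12 (cv2) and the standard library are available. Lean on these libraries where they do the work, as an engineer would, in place of code of your own. Each camera call takes 0.05 s, during which the arm holds its last target.

## Working session

There is one attempt and no reset: what is moved stays moved. The work goes in short steps, Python scripts to look and compute and a tool call to move; the robot and the scene stay as the last step left them, time stands still between calls to the robot, and variables do not carry over. Pictures are saved under pics/ and viewed, and the job is handed in when it is done.

Besides the shell and the picture viewer there is one more tool, called after "Request:" as a command line: name --argument value ..., lists and objects as JSON in quotes. carry_out: Moves the arm, as the interface text tells. Its arguments: {"type":"object","properties":{"commands":{"type":"array","items":{"type":"array"}}},"required":["commands"]}

```bash
ls; mkdir -p pics
python3 - <<'E'
from station import r, optics, workorder
import cv2,numpy as np
s=r.sense()
print(s['time_s'],s['tcp_pos'],np.round(s['ee_rot'],3),s['gripper_width'],s['wrist_force'],r.pinch_z)
import pickle
for n in("side","top"):
    c=optics.capture(n); pickle.dump(c,open(n+'.pkl','wb'))
    cv2.imwrite(f'pics/{n}0.png',c['img'][:,:,::-1]); print(n,c['mtx'],c['D'],np.round(c['extrinsics'],3))
E
```

```text
pics
0.0 [ 0.18381186 -0.59672741  0.22145667] [[-0.956 -0.294 -0.001]
 [-0.294  0.956  0.002]
 [ 0.     0.002 -1.   ]] 0.9999041723189811 [ 1.11444726  0.09257509 -0.48097954] 0.0187
side [[367.76443469   0.         258.87352205]
 [  0.         367.76443469 185.88550429]
 [  0.           0.           1.        ]] [-0.05881336  0.          0.          0.          0.        ] [[-0.736 -0.451  0.505  0.234]
 [-0.677  0.469 -0.567  0.4  ]
 [ 0.019 -0.759 -0.651  0.531]
 [ 0.     0.     0.     1.   ]]
top [[362.39879321   0.         252.75397077]
 [  0.         362.39879321 187.17970694]
 [  0.           0.           1.        ]] [-0.08195083  0.          0.          0.          0.        ] [[ 0.015 -0.984  0.178  0.421]
 [-1.    -0.016 -0.005 -0.   ]
 [ 0.008 -0.178 -0.984  0.926]
 [ 0.     0.     0.     1.   ]]
```

View pics/side0.png

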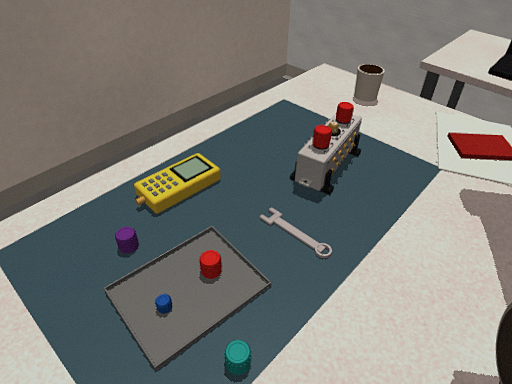

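View pics/top0.png

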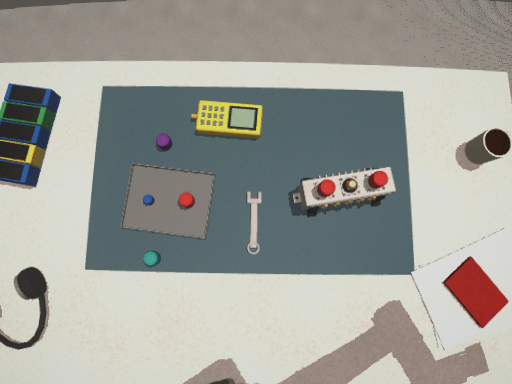

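The side view shows the tray with the red cap at (210,264) and the blue one at (164,303). The combiner has fixed red caps at (322,136) and (344,112). In the top view the loose red cap is at (186,200), the fixed caps are at (327,188) and (378,179), and the bare middle port is at (350,185).

```bash
cat > h.py <<'E'
import cv2,numpy as np,pickle
def ray(c,uv):
    p=cv2.undistortPoints(np.array([[uv]],float),c['mtx'],c['D'])[0,0]
    T=c['extrinsics']; return T[:3,3],T[:3,:3]@np.array([*p,1.])
def plane(c,uv,z):
    o,d=ray(c,uv); return o+d*(z-o[2])/d[2]
def blobs(img,which):
    h=cv2.cvtColor(img,cv2.COLOR_RGB2HSV); 
    if which=='red': m=(((h[...,0]<6)|(h[...,0]>174))&(h[...,1]>170)&(h[...,2]>70))
    if which=='blue': m=((h[...,0]>105)&(h[...,0]<125)&(h[...,1]>170)&(h[...,2]>70))
    n,l,st,ce=cv2.connectedComponentsWithStats(m.astype(np.uint8))
    return [(st[i].tolist(),ce[i]) for i in range(1,n) if st[i,4]>40]
def tri(c1,u1,c2,u2):
    (o1,d1),(o2,d2)=ray(c1,u1),ray(c2,u2)
    t=np.linalg.lstsq(np.c_[d1,-d2],o2-o1,rcond=None)[0]
    a,b=o1+t[0]*d1,o2+t[1]*d2
    return (a+b)/2,np.linalg.norm(a-b)
E
python3 - <<'E'
from h import *
S=pickle.load(open('side.pkl','rb'));T=pickle.load(open('top.pkl','rb'))
for n,c in(('side',S),('top',T)):
  for w in('red','blue'):
    for st,ce in blobs(c['img'],w):
      print(n,w,st,ce.round(1),'z21',plane(c,ce,.021)[:2].round(4),'z115',plane(c,ce,.115)[:2].round(4))
a=cv2.resize(T['img'][150:220,280:410,::-1],None,fx=6,fy=6,interpolation=cv2.INTER_CUBIC);cv2.imwrite('pics/tz.png',a)
a=cv2.resize(S['img'][90:200,280:380,::-1],None,fx=5,fy=5,interpolation=cv2.INTER_CUBIC);cv2.imwrite('pics/sz.png',a)
E
```

```text
side red [336, 102, 17, 21, 279] [344.2 112. ] z21 [ 0.6727 -0.447 ] z115 [ 0.5918 -0.2907]
side red [313, 125, 19, 23, 351] [321.8 135.9] z21 [ 0.6461 -0.2993] z115 [ 0.5701 -0.1703]
side red [449, 133, 63, 24, 1127] [482.1 144.5] z21 [ 0.326  -0.5621] z115 [ 0.309  -0.3846]
side red [200, 250, 21, 29, 511] [210.2 263.9] z21 [0.5507 0.1644] z115 [0.4922 0.2079]
side blue [156, 294, 15, 14, 156] [162.4 300.8] z21 [0.551 0.264] z115 [0.4925 0.2891]
top red [370, 171, 17, 15, 168] [379.3 178. ] z21 [ 0.6148 -0.3315] z115 [ 0.5947 -0.2971]
top red [319, 180, 16, 15, 174] [326.8 186.8] z21 [ 0.5894 -0.1938] z115 [ 0.5719 -0.1737]
top red [179, 193, 15, 13, 152] [185.8 199.2] z21 [0.5515 0.164 ] z115 [0.538 0.147]
top red [445, 258, 63, 69, 2178] [475.9 291.8] z21 [ 0.3264 -0.5718] z115 [ 0.3363 -0.5124]
top blue [4, 84, 10, 17, 53] [ 8.  92.8] z21 [0.8414 0.6817] z115 [0.7978 0.6109]
top blue [31, 126, 9, 17, 56] [ 35.2 133.9] z21 [0.7211 0.5824] z115 [0.69   0.5219]
```

View pics/tz.png

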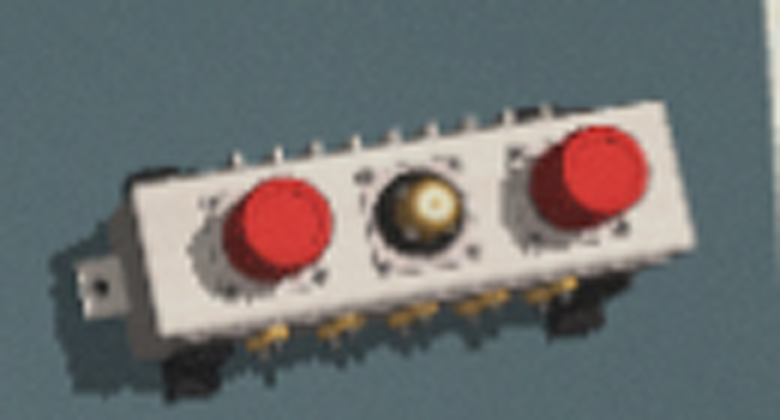

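View pics/sz.png

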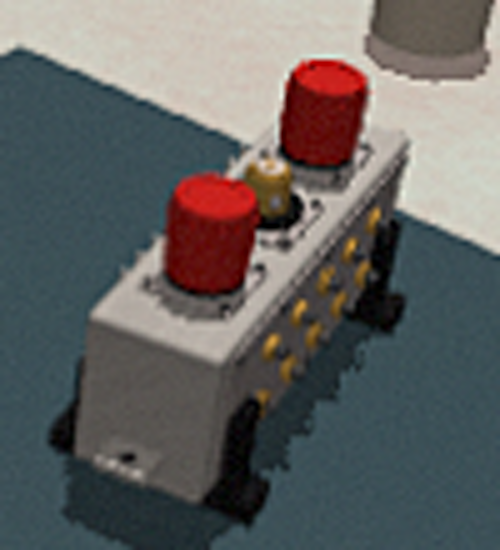

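```bash
cat > plan.py <<'E'
import numpy as np
from station import r
def state():
    s=r.sense(); R=np.array(s['ee_rot']); p=np.array(s['tcp_pos']); return s,p,R
def plan(target,jawyaw,n,grip,step=.04):
    s,p,R=state(); y=np.degrees(np.arctan2(R[1,1],R[0,1]))
    d=np.array(target)-p; dy=(jawyaw-y+180)%360-180
    print('t',s['time_s'],'tcp',p.round(4),'yaw',round(y,2),'z',R[:,2].round(4),'d',d.round(4),'dyaw',round(dy,2),'F',np.round(s['wrist_force'],1),'w',round(s['gripper_width']*87,1),'tool d',(R.T@d).round(4))
    # tilt correction rotvec in tool frame: R*exp(w) z -> -z
    w=R.T@np.cross(R[:,2],[0,0,-1]); print('tiltfix deg',np.degrees(w).round(2))
    rows=[]
    for i in range(n):
        m=np.linalg.norm(d); st=d if m<step else d/m*step
        a=np.radians(y); Y=np.array([np.cos(a),np.sin(a),0]);Z=np.array([0,0,-1.]);X=np.cross(Y,Z)
        t=np.clip(dy,-7,7)
        rows.append([[round(float(v@st),3) for v in(X,Y,Z)],[0,0,round(float(-t),1)],grip])
        d=d-st; y+=t; dy-=t
    print(rows)
E
python3 - <<'E'
from h import *
S=pickle.load(open('side.pkl','rb'));T=pickle.load(open('top.pkl','rb'))
print(plane(T,(280+435/6,150+205/6),.116),plane(T,(280+418/6,150+213/6),.098))
print(plane(S,(280+269/5,90+168/5),.116))
for a,b in(((185.8,199.2),(210.2,263.9)),((326.8,186.8),(321.8,135.9)),((379.3,178),(344.2,112))): print(tri(T,a,S,b))
from plan import *
plan([.551,.164,.2],190.7,12,.06)
E
```

```text
[ 0.57892021 -0.23304953  0.116     ] [ 0.57912388 -0.23137274  0.098     ]
[ 0.57913255 -0.22832552  0.116     ]
(array([0.55153853, 0.16412595, 0.01996662]), np.float64(0.0005115707289954552))
(array([ 0.57247219, -0.17416724,  0.11216967]), np.float64(3.614964400664602e-05))
(array([ 0.59586501, -0.29872715,  0.11010353]), np.float64(0.00015388919367278063))
t 0.1 tcp [ 0.1838 -0.5968  0.2216] yaw 107.11 z [-7.0e-04  1.9e-03 -1.0e+00] d [ 0.3672  0.7608 -0.0216] dyaw 83.59 F [-0.5 -0.7 -0.3] w 86.7 tool d [-0.5747  0.619   0.0227]
tiltfix deg [ 0.11 -0.01  0.  ]
[[[-0.027, 0.029, 0.001], [0, 0, -7.0], 0.06], [[-0.031, 0.026, 0.001], [0, 0, -7.0], 0.06], [[-0.033, 0.022, 0.001], [0, 0, -7.0], 0.06], [[-0.036, 0.018, 0.001], [0, 0, -7.0], 0.06], [[-0.038, 0.013, 0.001], [0, 0, -7.0], 0.06], [[-0.039, 0.008, 0.001], [0, 0, -7.0], 0.06], [[-0.04, 0.004, 0.001], [0, 0, -7.0], 0.06], [[-0.04, -0.001, 0.001], [0, 0, -7.0], 0.06], [[-0.04, -0.006, 0.001], [0, 0, -7.0], 0.06], [[-0.038, -0.011, 0.001], [0, 0, -7.0], 0.06], [[-0.037, -0.016, 0.001], [0, 0, -7.0], 0.06], [[-0.035, -0.02, 0.001], [0, 0, -6.6], 0.06]]
```

Request:
carry_out --commands '[[[-0.027, 0.029, 0.001], [0, 0, -7.0], 0.06], [[-0.031, 0.026, 0.001], [0, 0, -7.0], 0.06], [[-0.033, 0.022, 0.001], [0, 0, -7.0], 0.06], [[-0.036, 0.018, 0.001], [0, 0, -7.0], 0.06], [[-0.038, 0.013, 0.001], [0, 0, -7.0], 0.06], [[-0.039, 0.008, 0.001], [0, 0, -7.0], 0.06], [[-0.04, 0.004, 0.001], [0, 0, -7.0], 0.06], [[-0.04, -0.001, 0.001], [0, 0, -7.0], 0.06], [[-0.04, -0.006, 0.001], [0, 0, -7.0], 0.06], [[-0.038, -0.011, 0.001], [0, 0, -7.0], 0.06], [[-0.037, -0.016, 0.001], [0, 0, -7.0], 0.06], [[-0.035, -0.02, 0.001], [0, 0, -6.6], 0.06]]'

```text
time_s: 1.1
tcp_pos: [0.3844, -0.1477, 0.2033]
ee_rot: [[0.219, -0.976, -0.007], [-0.976, -0.219, 0.008], [-0.01, 0.005, -1.0]]
wrist_force: [1.0, 0.1, 0.2]
gripper_width: 0.692
```

```bash
python3 -c "
from plan import *
plan([.5515,.164,.14],190.7,12,.06)"
```

```text
t 1.1 tcp [ 0.3844 -0.1477  0.2033] yaw -167.33 z [-0.0072  0.0084 -0.9999] d [ 0.1671  0.3117 -0.0633] dyaw -1.97 F [1.  0.1 0.2] w 60.2 tool d [-0.2668 -0.2317  0.0647]
tiltfix deg [ 0.3   0.56 -0.  ]
[[[-0.03, -0.026, 0.007], [0, 0, 2.0], 0.06], [[-0.031, -0.025, 0.007], [0, 0, -0.0], 0.06], [[-0.031, -0.025, 0.007], [0, 0, -0.0], 0.06], [[-0.031, -0.025, 0.007], [0, 0, -0.0], 0.06], [[-0.031, -0.025, 0.007], [0, 0, -0.0], 0.06], [[-0.031, -0.025, 0.007], [0, 0, -0.0], 0.06], [[-0.031, -0.025, 0.007], [0, 0, -0.0], 0.06], [[-0.031, -0.025, 0.007], [0, 0, -0.0], 0.06], [[-0.03, -0.024, 0.007], [0, 0, -0.0], 0.06], [[0.0, 0.0, 0.0], [0, 0, -0.0], 0.06], [[0.0, 0.0, 0.0], [0, 0, -0.0], 0.06], [[0.0, 0.0, 0.0], [0, 0, -0.0], 0.06]]
```

Request:
carry_out --commands '[[[-0.03, -0.026, 0.007], [0.3, 0.6, 2.0], 0.06], [[-0.031, -0.025, 0.007], [0, 0, 0], 0.06], [[-0.031, -0.025, 0.007], [0, 0, 0], 0.06], [[-0.031, -0.025, 0.007], [0, 0, 0], 0.06], [[-0.031, -0.025, 0.007], [0, 0, 0], 0.06], [[-0.031, -0.025, 0.007], [0, 0, 0], 0.06], [[-0.031, -0.025, 0.007], [0, 0, 0], 0.06], [[-0.031, -0.025, 0.007], [0, 0, 0], 0.06], [[-0.015, -0.012, 0.004], [0, 0, 0], 0.06], [[0, 0, 0], [0, 0, 0], 0.06]]'

```text
time_s: 1.93
tcp_pos: [0.5444, 0.1695, 0.1404]
ee_rot: [[0.2, -0.98, 0.003], [-0.98, -0.2, -0.002], [0.002, -0.002, -1.0]]
wrist_force: [0.4, -1.3, 0.2]
gripper_width: 0.694
```

```bash
python3 -c "
from plan import *
plan([.5515,.164,.07],190.7,3,.06)"
```

```text
t 1.9333 tcp [0.5444 0.1695 0.1404] yaw -168.49 z [ 0.0027 -0.0016 -1.    ] d [ 0.0071 -0.0055 -0.0704] dyaw -0.81 F [ 0.4 -1.3  0.2] w 60.4 tool d [ 0.0066 -0.0057  0.0704]
tiltfix deg [-0.13 -0.12  0.  ]
[[[0.004, -0.003, 0.04], [0, 0, 0.8], 0.06], [[0.003, -0.003, 0.031], [0, 0, -0.0], 0.06], [[0.0, 0.0, 0.0], [0, 0, -0.0], 0.06]]
```

Request:
carry_out --commands '[[[0.005, -0.004, 0.03], [0, 0, 0.8], 0.06], [[0.002, -0.002, 0.025], [0, 0, 0], 0.06], [[0, 0, 0.008], [0, 0, 0], 0.06], [[0, 0, 0], [0, 0, 0], 0.06]]'

```text
time_s: 2.27
tcp_pos: [0.552, 0.1647, 0.075]
ee_rot: [[0.188, -0.982, 0.002], [-0.982, -0.188, -0.002], [0.002, -0.002, -1.0]]
wrist_force: [0.2, -0.3, 0.5]
gripper_width: 0.688
```

Run:
```python
from plan import *
from station import optics
import cv2
plan([.5515,.164,.010],190.7,3,.06)
c=optics.capture('side')['img'];d=optics.capture('top')['img']
cv2.imwrite('pics/g1.png',np.hstack([cv2.resize(c[200:330,130:290,::-1],(640,520)),]))
```

```text
t 2.2667 tcp [0.552  0.1647 0.075 ] yaw -169.16 z [ 0.0024 -0.0018 -1.    ] d [-0.0005 -0.0007 -0.065 ] dyaw -0.14 F [ 0.2 -0.3  0.5] w 59.9 tool d [0.0005 0.0007 0.065 ]
tiltfix deg [-0.11 -0.13 -0.  ]
[[[0.0, 0.0, 0.04], [0, 0, 0.1], 0.06], [[0.0, 0.0, 0.025], [0, 0, -0.0], 0.06], [[0.0, 0.0, 0.0], [0, 0, -0.0], 0.06]]
```

View pics/g1.png

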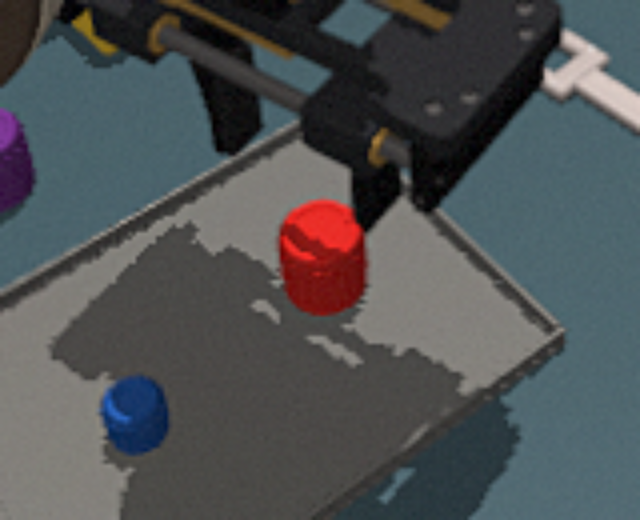

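The fingers are still above the red cap (crop centre (322,258)) and straddle it along x. I'll go down now.

Request:
carry_out --commands '[[[0, 0, 0.03], [-0.1, -0.1, 0], 0.06], [[0, 0, 0.023], [0, 0, 0], 0.06], [[0, 0, 0.007], [0, 0, 0], 0.06], [[0, 0, 0.002], [0, 0, 0], 0.06], [[0, 0, 0], [0, 0, 0], 0.06]]'

```text
time_s: 2.78
tcp_pos: [0.5592, 0.167, 0.0233]
ee_rot: [[0.189, -0.982, 0.02], [-0.982, -0.189, 0.009], [-0.005, -0.021, -1.0]]
wrist_force: [0.5, -0.3, 0.3]
gripper_width: 0.695
```

```bash
python3 -c "
from plan import *
plan([.5515,.164,.01],190.7,1,.06)"
```

```text
t 2.7833 tcp [0.5592 0.167  0.0233] yaw -169.11 z [ 0.0196  0.009  -0.9998] d [-0.0077 -0.003  -0.0133] dyaw -0.19 F [ 0.5 -0.3  0.3] w 60.5 tool d [0.0016 0.0084 0.0131]
tiltfix deg [-1.2   0.29  0.  ]
[[[0.002, 0.008, 0.013], [0, 0, 0.2], 0.06]]
```

```bash
python3 -c "
from plan import *
s=r.sense();print(np.round(s['joints'],2),np.round(s['joint_velocities'],2),np.round(s['effort'],1),np.round(s['moment'],2))"
```

```text
[ 32.62  29.82 -19.85   0.28 -39.11 -21.94] [-0.18 -1.25  0.79  0.36 -0.66  0.04] [  0.  -39.4  13.    2.9   0.1   0. ] [-0.04  0.16  0.08]
```

Request:
carry_out --commands '[[[0.001, 0.008, 0.003], [-1.2, 0.3, 0], 0.06], [[0, 0, 0], [0, 0, 0], 0.06], [[0, 0, 0], [0, 0, 0], 0.06]]'

```text
time_s: 3.03
tcp_pos: [0.553, 0.1654, 0.0241]
ee_rot: [[0.19, -0.982, 0.004], [-0.982, -0.19, 0.002], [-0.001, -0.005, -1.0]]
wrist_force: [-0.5, 0.3, -1.0]
gripper_width: 0.69
```

```bash
python3 -c "
from plan import *
plan([.5515,.164,.01],190.7,1,.06)
s=r.sense();print(np.round(s['joints'],2),np.round(s['joint_velocities'],2),np.round(s['effort'],1),np.round(s['moment'],2))"
```

```text
t 3.0333 tcp [0.553  0.1654 0.0241] yaw -169.07 z [ 0.0043  0.0021 -1.    ] d [-0.0015 -0.0014 -0.0141] dyaw -0.23 F [-0.5  0.3 -1. ] w 60.0 tool d [0.0011 0.0018 0.0141]
tiltfix deg [-0.26  0.07 -0.  ]
[[[0.001, 0.002, 0.014], [0, 0, 0.2], 0.06]]
[ 3.274e+01  2.965e+01 -1.991e+01  4.000e-02 -4.017e+01 -2.185e+01] [ 0.06 -0.83 -0.12 -0.56 -1.19  0.13] [ -0.1 -39.4  12.8   2.9  -0.   -0. ] [ 0.02  0.11 -0.05]
```

Request:
carry_out --commands '[[[0.001, 0.002, 0.004], [-0.2, 0, 0], 0.06], [[0, 0.001, 0.004], [-0.2, 0, 0], 0.06], [[0, 0.001, 0.003], [-0.2, 0, 0], 0.06], [[0, 0.001, 0.002], [-0.1, 0, 0], 0.06], [[0, 0, 0], [0, 0, 0], 0.06]]'

```text
time_s: 3.45
tcp_pos: [0.5488, 0.164, 0.0121]
ee_rot: [[0.19, -0.982, -0.005], [-0.982, -0.19, 0.002], [-0.003, 0.005, -1.0]]
wrist_force: [-0.1, -0.2, 0.6]
gripper_width: 0.688
```

```bash
python3 -c "
from plan import *
plan([.5515,.164,.01],190.7,1,.06)"
```

```text
t 3.45 tcp [0.5488 0.164  0.0121] yaw -169.05 z [-0.0055  0.0017 -1.    ] d [ 0.0027 -0.     -0.0021] dyaw -0.25 F [-0.1 -0.2  0.6] w 59.9 tool d [ 0.0005 -0.0026  0.0021]
tiltfix deg [ 0.29  0.15 -0.  ]
[[[0.001, -0.003, 0.002], [0, 0, 0.3], 0.06]]
```

Request:
carry_out --commands '[[[0.001, -0.003, 0.002], [0.3, 0.1, 0.2], 0.06], [[0, 0, 0], [0, 0, 0], 0.06], [[0, 0, 0], [0, 0, 0], 0.02], [[0, 0, 0], [0, 0, 0], 0.02], [[0, 0, 0], [0, 0, 0], 0.02], [[0, 0, 0], [0, 0, 0], 0.02], [[0, 0, 0], [0, 0, 0], 0.02]]'

```text
time_s: 4.03
tcp_pos: [0.5522, 0.1635, 0.0093]
ee_rot: [[0.186, -0.983, -0.0], [-0.983, -0.186, 0.0], [-0.0, 0.0, -1.0]]
wrist_force: [0.3, 0.4, 0.4]
gripper_width: 0.409
```

```bash
python3 -c "
from plan import *
plan([.5515,.164,.01],190.7,1,.06)"
```

```text
t 4.0333 tcp [0.5522 0.1635 0.0093] yaw -169.27 z [-2.e-04  2.e-04 -1.e+00] d [-0.0007  0.0005  0.0007] dyaw -0.03 F [0.3 0.4 0.4] w 35.6 tool d [-0.0007  0.0006 -0.0007]
tiltfix deg [ 0.01  0.02 -0.  ]
[[[-0.001, 0.001, -0.001], [0, 0, 0.0], 0.06]]
```

Gripped: the opening is 35.6 mm. Now I'll lift.

Request:
carry_out --commands '[[[0, 0, -0.01], [0, 0, 0], 0.02], [[0, 0, -0.02], [0, 0, 0], 0.02], [[0, 0, -0.03], [0, 0, 0], 0.02], [[0, 0, -0.04], [0, 0, 0], 0.02], [[0, 0, -0.04], [0, 0, 0], 0.02], [[0, 0, -0.03], [0, 0, 0], 0.02], [[0, 0, -0.02], [0, 0, 0], 0.02], [[0, 0, 0], [0, 0, 0], 0.02], [[0, 0, 0], [0, 0, 0], 0.02]]'

```text
time_s: 4.78
tcp_pos: [0.5511, 0.1621, 0.2132]
ee_rot: [[0.186, -0.983, -0.001], [-0.983, -0.186, -0.001], [0.001, 0.001, -1.0]]
wrist_force: [0.9, -0.2, -0.6]
gripper_width: 0.406
```

```bash
python3 -c "
from plan import *
plan([.580,-.232,.18],190.7,12,.02,.036)"
```

```text
t 4.7833 tcp [0.5511 0.1621 0.2132] yaw -169.3 z [-6.e-04 -9.e-04 -1.e+00] d [ 0.0289 -0.3941 -0.0332] dyaw -0.0 F [ 0.9 -0.2 -0.6] w 35.3 tool d [0.3926 0.0447 0.0336]
tiltfix deg [ 0.04 -0.05  0.  ]
[[[0.036, 0.004, 0.003], [0, 0, 0.0], 0.02], [[0.036, 0.004, 0.003], [0, 0, -0.0], 0.02], [[0.036, 0.004, 0.003], [0, 0, -0.0], 0.02], [[0.036, 0.004, 0.003], [0, 0, -0.0], 0.02], [[0.036, 0.004, 0.003], [0, 0, -0.0], 0.02], [[0.036, 0.004, 0.003], [0, 0, -0.0], 0.02], [[0.036, 0.004, 0.003], [0, 0, -0.0], 0.02], [[0.036, 0.004, 0.003], [0, 0, -0.0], 0.02], [[0.036, 0.004, 0.003], [0, 0, -0.0], 0.02], [[0.036, 0.004, 0.003], [0, 0, -0.0], 0.02], [[0.036, 0.004, 0.003], [0, 0, -0.0], 0.02], [[0.001, 0.0, 0.0], [0, 0, -0.0], 0.02]]
```

Request:
carry_out --commands '[[[0.02, 0.002, 0.002], [0, 0, 0], 0.02], [[0.036, 0.004, 0.003], [0, 0, 0], 0.02], [[0.036, 0.004, 0.003], [0, 0, 0], 0.02], [[0.036, 0.004, 0.003], [0, 0, 0], 0.02], [[0.036, 0.004, 0.003], [0, 0, 0], 0.02], [[0.036, 0.004, 0.003], [0, 0, 0], 0.02], [[0.036, 0.004, 0.003], [0, 0, 0], 0.02], [[0.036, 0.004, 0.003], [0, 0, 0], 0.02], [[0.036, 0.004, 0.003], [0, 0, 0], 0.02], [[0.02, 0.002, 0.001], [0, 0, 0], 0.02], [[0, 0, 0], [0, 0, 0], 0.02], [[0, 0, 0], [0, 0, 0], 0.02]]'

```text
time_s: 5.78
tcp_pos: [0.5695, -0.1799, 0.1729]
ee_rot: [[0.189, -0.982, -0.023], [-0.982, -0.189, 0.002], [-0.007, 0.022, -1.0]]
wrist_force: [-0.5, -0.1, -0.5]
gripper_width: 0.408
```

```bash
python3 -c "
from plan import *
plan([.580,-.232,.16],190.7,5,.02,.02)"
```

```text
t 5.7833 tcp [ 0.5695 -0.1799  0.1729] yaw -169.08 z [-0.0232  0.0024 -0.9997] d [ 0.0105 -0.0521 -0.0129] dyaw -0.22 F [-0.5 -0.1 -0.5] w 35.5 tool d [ 0.0533 -0.0008  0.0126]
tiltfix deg [ 1.28  0.38 -0.  ]
[[[0.019, -0.0, 0.005], [0, 0, 0.2], 0.02], [[0.019, -0.0, 0.005], [0, 0, -0.0], 0.02], [[0.014, -0.0, 0.003], [0, 0, -0.0], 0.02], [[0.0, 0.0, 0.0], [0, 0, -0.0], 0.02], [[0.0, 0.0, 0.0], [0, 0, -0.0], 0.02]]
```

Request:
carry_out --commands '[[[0.015, 0, 0.002], [0.6, 0.2, 0.2], 0.02], [[0.015, 0, 0.002], [0.6, 0.2, 0], 0.02], [[0.014, 0, 0.002], [0, 0, 0], 0.02], [[0.007, 0, 0], [0, 0, 0], 0.02], [[0, 0, 0], [0, 0, 0], 0.02], [[0, 0, 0], [0, 0, 0], 0.02]]'

```text
time_s: 6.28
tcp_pos: [0.578, -0.2291, 0.1634]
ee_rot: [[0.19, -0.982, -0.007], [-0.982, -0.19, 0.001], [-0.003, 0.006, -1.0]]
wrist_force: [0.0, -0.4, -1.4]
gripper_width: 0.409
```

Run:
```python
from plan import *
from h import *
from station import optics
plan([.580,-.232,.16],190.7,3,.02,.02)
for n in('side','top'):
    c=optics.capture(n);pickle.dump(c,open(n+'2.pkl','wb'))
    for st,ce in blobs(c['img'],'red'): print(n,st,ce.round(1))
    x,y=(270,60) if n=='side' else (290,120)
    cv2.imwrite(f'pics/{n}2.png',cv2.resize(c['img'][y:y+110,x:x+140,::-1],None,fx=5,fy=5,interpolation=cv2.INTER_CUBIC))
```

```text
t 6.2833 tcp [ 0.578  -0.2291  0.1634] yaw -169.08 z [-0.0067  0.0014 -1.    ] d [ 0.002  -0.0029 -0.0034] dyaw -0.22 F [ 0.  -0.4 -1.4] w 35.6 tool d [ 0.0033 -0.0014  0.0034]
tiltfix deg [0.36 0.15 0.  ]
[[[0.003, -0.001, 0.003], [0, 0, 0.2], 0.02], [[0.0, 0.0, 0.0], [0, 0, -0.0], 0.02], [[0.0, 0.0, 0.0], [0, 0, -0.0], 0.02]]
side [329, 88, 24, 35, 517] [340.1 104.9]
side [313, 125, 19, 23, 350] [321.8 136.2]
side [449, 133, 63, 26, 1160] [482.1 144.8]
top [445, 258, 63, 69, 2170] [475.9 291.8]
```

View pics/side2.png

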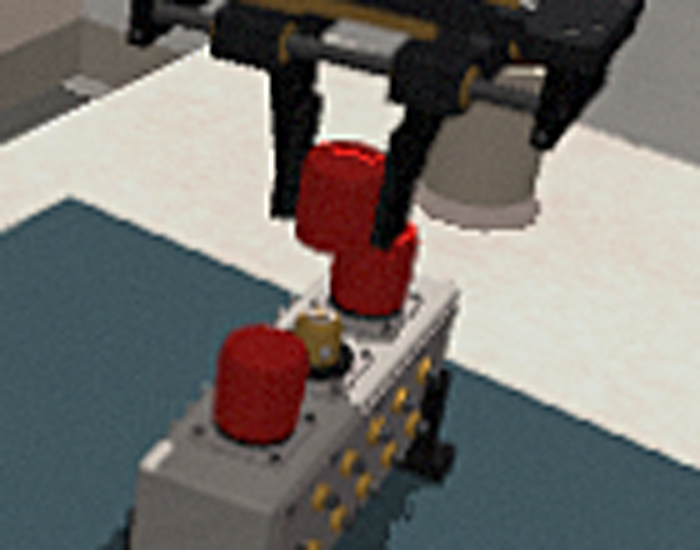

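View pics/top2.png

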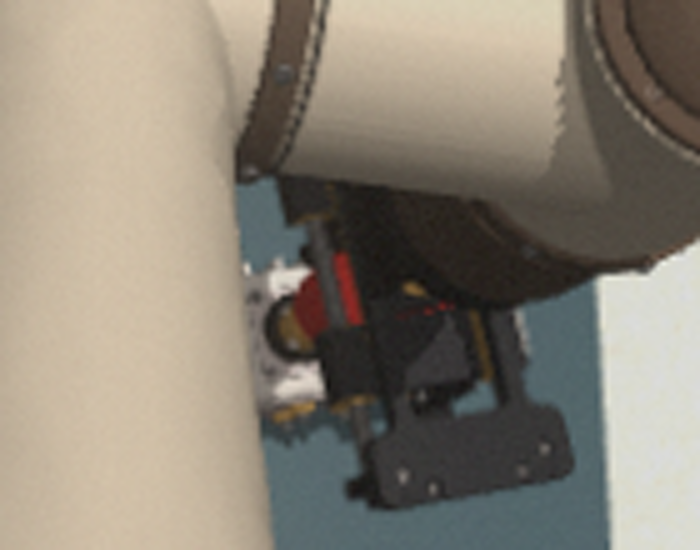

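The side view shows the cap held upright (crop x 298–385, y 140–250) above and just ahead of the stud, whose tip is at crop (318,315). The top view is mostly hidden by the arm. I'll refine the port position from the first pictures, then use the held cap to check for camera bias.

Run:
```python
from h import *
from plan import *
S=pickle.load(open('side.pkl','rb'));T=pickle.load(open('top.pkl','rb'));S2=pickle.load(open('side2.pkl','rb'))
def proj(c,p):
    M=np.linalg.inv(c['extrinsics']); return cv2.projectPoints(np.array([p],float),cv2.Rodrigues(M[:3,:3])[0],M[:3,3],c['mtx'],c['D'])[0].ravel()
def soft(c,box):
    x0,y0,x1,y1=box; a=c['img'][y0:y1,x0:x1].astype(float)
    w=np.clip(((a[...,0]-np.maximum(a[...,1],a[...,2]))/(a[...,0]+1)-.15)/.5,0,1)
    w[w<.1]=0
    yy,xx=np.mgrid[y0:y1,x0:x1]; return np.array([(w*xx).sum(),(w*yy).sum()])/w.sum(), w.sum()
for c,bs in((T,[(314,174,342,200),(364,164,393,192)]),(S,[(308,120,336,152),(332,98,358,128)])):
    P=[plane(c,soft(c,b)[0],.115)[:2] for b in bs]; print([soft(c,b) for b in bs],np.round(P,4),np.mean(P,0).round(4),np.linalg.norm(P[0]-P[1]))
print('loose', plane(T,soft(T,(175,188,200,211))[0],.021),plane(S,soft(S,(195,244,226,284))[0],.021))
s,p,R=state()
for nm,q in(('cap top',p+[0,0,.0297]),('cap bot',p-[0,0,.0063]),('L/R',0),('stud tip',[.580,-.232,.116]),('stud tip',[.580,-.227,.116]),('gasket',[.580,-.232,.098])):
    if nm!='L/R': u=proj(S2,q); print(nm,u.round(1),'crop',((u-[270,60]+.5)*5-.5).round(0))
cv2.imwrite('pics/s3.png',cv2.resize(S2['img'][82:140,310:370,::-1],None,fx=10,fy=10,interpolation=cv2.INTER_NEAREST))
```

```text
[(array([325.91510839, 187.65943373]), np.float64(228.14351950489916)), (array([377.81276531, 179.08525256]), np.float64(245.45263890410774))] [[ 0.5699 -0.1715]
 [ 0.5921 -0.2933]] [ 0.581  -0.2324] 0.12385183136784805
[(array([321.90984892, 136.12626196]), np.float64(391.377019327914)), (array([343.92231368, 112.15756803]), np.float64(308.5229442841227))] [[ 0.5695 -0.1697]
 [ 0.5918 -0.2895]] [ 0.5806 -0.2296] 0.12178212484563558
loose [0.55050554 0.16303414 0.021     ] [0.55065718 0.16437253 0.021     ]
cap top [339.9  91.1] crop [351. 158.]
cap bot [337.2 106.8] crop [338. 236.]
stud tip [334.4 122.8] crop [324. 316.]
stud tip [333.1 123.7] crop [318. 320.]
gasket [333.2 129.9] crop [318. 351.]
```

View pics/s3.png

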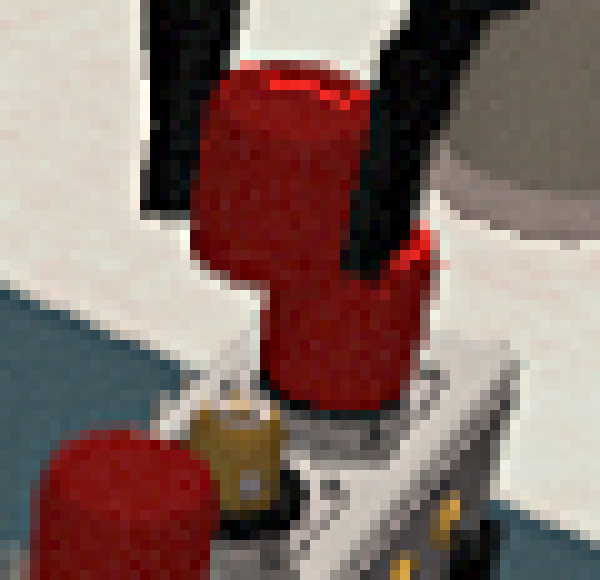

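Run:
```python
from h import *
from plan import *
S2=pickle.load(open('side2.pkl','rb'))
def proj(c,p):
    M=np.linalg.inv(c['extrinsics']); return cv2.projectPoints(np.array(p,float),cv2.Rodrigues(M[:3,:3])[0],M[:3,3],c['mtx'],c['D'])[0].reshape(-1,2)
s,p,R=state()
t=np.linspace(0,2*np.pi,200);C=lambda c,rad:np.c_[c[0]+rad*np.cos(t),c[1]+rad*np.sin(t),np.full(200,c[2])]
for n,c,rad in(('captop',p+R@[0,0,-.0297],.018),('capbot',p+R@[0,0,.0063],.018),('stud116',[.581,-.2324,.116],.0075),('stud112',[.581,-.2324,.112],.011),('gasket98',[.581,-.2324,.098],.017),('cap- bot',[.592,-.2933+.0005,.097],.018),('cap- top',[.592,-.2933+.0005,.133],.018)):
    q=((proj(S2,C(c,rad))-[310,82]+.5)*10).round(0); print(n,'x',q[:,0].min(),q[:,0].max(),'y',q[:,1].min(),q[:,1].max())
```

```text
captop x 215.0 392.0 y 57.0 136.0
capbot x 192.0 363.0 y 212.0 295.0
stud116 x 212.0 281.0 y 393.0 429.0
stud112 x 193.0 294.0 y 401.0 453.0
gasket98 x 158.0 311.0 y 441.0 523.0
cap- bot x 261.0 416.0 y 331.0 409.0
cap- top x 285.0 444.0 y 194.0 270.0
```

Request:
carry_out --commands '[[[0.003, -0.001, 0.005], [0.4, 0.1, 0.2], 0.02], [[0, 0, 0.01], [0, 0, 0], 0.02], [[0, 0, 0.01], [0, 0, 0], 0.02], [[0, 0, 0.006], [0, 0, 0], 0.02], [[0, 0, 0], [0, 0, 0], 0.02], [[0, 0, 0], [0, 0, 0], 0.02]]'

```text
time_s: 6.88
tcp_pos: [0.5795, -0.2296, 0.1292]
ee_rot: [[0.189, -0.982, 0.001], [-0.982, -0.189, 0.002], [-0.001, -0.001, -1.0]]
wrist_force: [-0.0, -1.1, -0.5]
gripper_width: 0.406
```

```bash
python3 -c "
from plan import *
plan([.580,-.2315,.127],190.7,1,.02,.02)"
```

```text
t 6.8833 tcp [ 0.5795 -0.2296  0.1292] yaw -169.12 z [ 0.001   0.0015 -1.    ] d [ 0.0005 -0.0019 -0.0022] dyaw -0.18 F [-0.  -1.1 -0.5] w 35.3 tool d [ 0.002  -0.0002  0.0022]
tiltfix deg [-0.07  0.08 -0.  ]
[[[0.002, -0.0, 0.002], [0, 0, 0.2], 0.02]]
```

Request:
carry_out --commands '[[[0.002, 0, 0], [0, 0, 0], 0.02], [[0, 0, 0], [0, 0, 0], 0.02], [[0, 0, 0], [0, 0, 0], 0.02]]'

```text
time_s: 7.13
tcp_pos: [0.58, -0.2316, 0.1289]
ee_rot: [[0.189, -0.982, 0.0], [-0.982, -0.189, 0.001], [-0.001, -0.001, -1.0]]
wrist_force: [-0.0, 1.0, -0.9]
gripper_width: 0.412
```

Run:
```python
from plan import *
from h import *
from station import optics
plan([.580,-.2315,.127],190.7,1,.02,.02)
c=optics.capture('side');pickle.dump(c,open('side3.pkl','wb'))
cv2.imwrite('pics/s4.png',cv2.resize(c['img'][82:140,310:370,::-1],None,fx=10,fy=10,interpolation=cv2.INTER_NEAREST))
```

```text
t 7.1333 tcp [ 0.58   -0.2316  0.1289] yaw -169.1 z [ 4.0e-04  1.4e-03 -1.0e+00] d [ 0.      0.0001 -0.0019] dyaw -0.2 F [-0.   1.  -0.9] w 35.9 tool d [-0.0001 -0.      0.0019]
tiltfix deg [-0.04  0.08  0.  ]
[[[-0.0, -0.0, 0.002], [0, 0, 0.2], 0.02]]
```

View pics/s4.png

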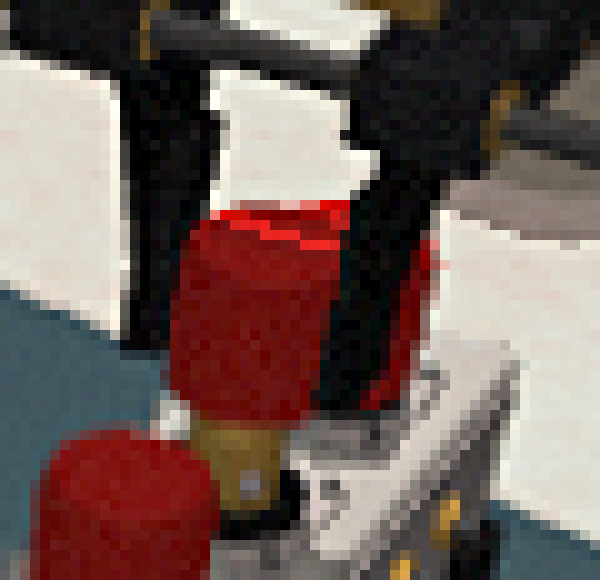

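The cap sits over the stud, with its mouth at about (250,410) and the stud's centre line at about (239,450), which matches the tilt of the vertical in this view. I'll lower it slowly.

Request:
carry_out --commands '[[[0, 0, 0.003], [0, 0, 0], 0.02], [[0, 0, 0.003], [0, 0, 0], 0.02], [[0, 0, 0.003], [0, 0, 0], 0.02], [[0, 0, 0], [0, 0, 0], 0.02]]'

```text
time_s: 7.52
tcp_pos: [0.5805, -0.2318, 0.1202]
ee_rot: [[0.189, -0.982, 0.003], [-0.982, -0.189, 0.001], [-0.001, -0.003, -1.0]]
wrist_force: [-0.3, 0.5, -0.7]
gripper_width: 0.405
```

```bash
python3 -c "
from plan import *
plan([.580,-.2315,.1013],190.7,1,.02,.02)"
```

```text
t 7.5167 tcp [ 0.5805 -0.2318  0.1202] yaw -169.11 z [ 0.0028  0.0011 -1.    ] d [-0.0005  0.0003 -0.0189] dyaw -0.19 F [-0.3  0.5 -0.7] w 35.2 tool d [-0.0004  0.0005  0.0189]
tiltfix deg [-0.17  0.03 -0.  ]
[[[-0.0, 0.0, 0.019], [0, 0, 0.2], 0.02]]
```

Request:
carry_out --commands '[[[0, 0, 0.003], [-0.2, 0, 0], 0.02], [[0, 0, 0.003], [0, 0, 0], 0.02], [[0, 0, 0], [0, 0, 0], 0.02]]'

```text
time_s: 7.77
tcp_pos: [0.5805, -0.2318, 0.1135]
ee_rot: [[0.189, -0.982, -0.001], [-0.982, -0.189, 0.0], [-0.001, 0.001, -1.0]]
wrist_force: [-0.0, -0.0, 0.0]
gripper_width: 0.412
```

```bash
python3 -c "
from plan import *
plan([.580,-.2315,.1013],190.7,1,.02,.02)"
```

```text
t 7.7667 tcp [ 0.5805 -0.2318  0.1135] yaw -169.11 z [-1.1e-03  3.0e-04 -1.0e+00] d [-0.0005  0.0003 -0.0122] dyaw -0.19 F [-0. -0.  0.] w 35.9 tool d [-0.0004  0.0004  0.0122]
tiltfix deg [ 0.06  0.03 -0.  ]
[[[-0.0, 0.0, 0.012], [0, 0, 0.2], 0.02]]
```

Request:
carry_out --commands '[[[0, 0, 0.002], [0, 0, 0], 0.02], [[0, 0, 0.002], [0, 0, 0], 0.02], [[0, 0, 0.002], [0, 0, 0], 0.02]]'

```text
time_s: 8.02
tcp_pos: [0.5811, -0.2321, 0.1091]
ee_rot: [[0.19, -0.982, -0.0], [-0.982, -0.19, -0.001], [0.001, 0.0, -1.0]]
wrist_force: [-3.1, 2.3, 11.0]
gripper_width: 0.407
```

Request:
carry_out --commands '[[[0, 0, 0.002], [0, 0, 0], 0.02], [[0, 0, 0.002], [0, 0, 0], 0.02]]'

```text
time_s: 8.18
tcp_pos: [0.5811, -0.2321, 0.1087]
ee_rot: [[0.191, -0.981, 0.0], [-0.981, -0.191, -0.002], [0.002, 0.0, -1.0]]
wrist_force: [-4.0, 3.1, 9.9]
gripper_width: 0.414
```

Request:
carry_out --commands '[[[0, 0, 0.003], [0, 0, 0], 0.02], [[0, 0, 0.003], [0, 0, 0], 0.02]]'

```text
time_s: 8.35
tcp_pos: [0.581, -0.232, 0.1075]
ee_rot: [[0.193, -0.981, 0.001], [-0.981, -0.193, -0.004], [0.004, -0.0, -1.0]]
wrist_force: [-2.9, 3.1, 7.9]
gripper_width: 0.407
```

Request:
carry_out --commands '[[[0, 0, 0.003], [0, 0, 0], 0.02], [[0, 0, 0.003], [0, 0, 0], 0.02]]'

```text
time_s: 8.52
tcp_pos: [0.5807, -0.2316, 0.1033]
ee_rot: [[0.193, -0.981, 0.002], [-0.981, -0.193, -0.004], [0.004, -0.001, -1.0]]
wrist_force: [-1.1, 1.5, 3.6]
gripper_width: 0.408
```

It clicked: the force fell from about 11 N to 3.6 N and the underside is now about 7 mm above the port. Next I'll press it hard down on the gasket.

Request:
carry_out --commands '[[[0, 0, 0.003], [0, 0, 0], 0.02], [[0, 0, 0.003], [0, 0, 0], 0.02]]'

```text
time_s: 8.68
tcp_pos: [0.5808, -0.2319, 0.1006]
ee_rot: [[0.195, -0.981, 0.002], [-0.981, -0.195, -0.005], [0.006, -0.001, -1.0]]
wrist_force: [-6.9, 5.8, 19.7]
gripper_width: 0.406
```

Request:
carry_out --commands '[[[0, 0, 0.003], [0, 0, 0], 0.02], [[0, 0, 0.003], [0, 0, 0], 0.02]]'

```text
time_s: 8.85
tcp_pos: [0.5816, -0.2325, 0.1007]
ee_rot: [[0.198, -0.98, 0.004], [-0.98, -0.198, -0.009], [0.009, -0.002, -1.0]]
wrist_force: [-5.0, 4.4, 14.9]
gripper_width: 0.408
```

Run:
```python
from plan import *
from h import *
from station import optics
plan([.581,-.232,.1003],190.7,1,.02,.02)
c=optics.capture('side')
plan([.581,-.232,.1003],190.7,1,.02,.02)
cv2.imwrite('pics/s5.png',cv2.resize(c['img'][82:140,310:370,::-1],None,fx=10,fy=10,interpolation=cv2.INTER_NEAREST))
```

```text
t 8.85 tcp [ 0.5816 -0.2325  0.1007] yaw -168.58 z [ 0.004  -0.0086 -1.    ] d [-0.0006  0.0005 -0.0004] dyaw -0.72 F [-5.   4.4 14.9] w 35.5 tool d [-0.0006  0.0004  0.0004]
tiltfix deg [-0.13 -0.53  0.  ]
[[[-0.001, 0.0, 0.0], [0, 0, 0.7], 0.02]]
t 8.9 tcp [ 0.5815 -0.2325  0.1007] yaw -168.58 z [ 0.0041 -0.0087 -1.    ] d [-0.0005  0.0005 -0.0004] dyaw -0.72 F [-5.2  2.9 14.8] w 35.5 tool d [-0.0006  0.0004  0.0004]
tiltfix deg [-0.13 -0.53  0.  ]
[[[-0.001, 0.0, 0.0], [0, 0, 0.7], 0.02]]
```

View pics/s5.png

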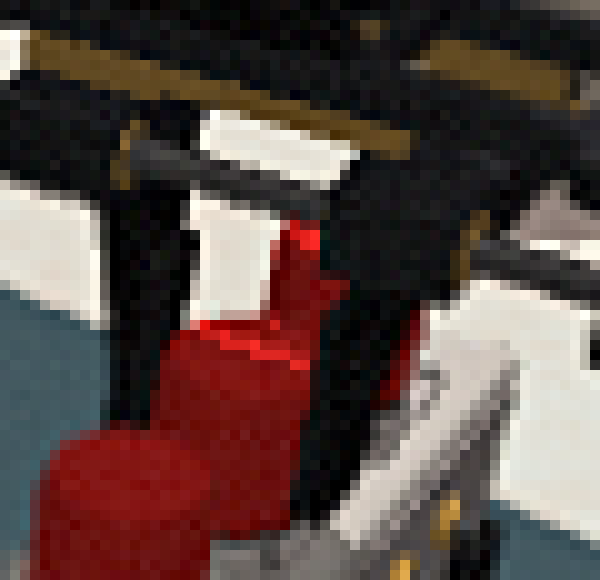

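The cap is down on the port, its lower rim at about (235,530) and the stud and gasket covered. The push is steady at 15 N. I'll firm it up slightly and take out the small tilt.

Request:
carry_out --commands '[[[-0.0005, 0.0005, 0.004], [-0.1, -0.5, 0], 0.02], [[-0.0005, 0.0005, 0.004], [0, -0.3, 0], 0.02]]'

```text
time_s: 9.07
tcp_pos: [0.5816, -0.2325, 0.1006]
ee_rot: [[0.202, -0.979, 0.003], [-0.979, -0.202, 0.001], [-0.0, -0.003, -1.0]]
wrist_force: [-6.4, 3.2, 18.1]
gripper_width: 0.413
```

Run:
```python
from plan import *
from station import optics
for i in range(3):
    plan([.581,-.232,.1003],190.7,0,.02,.02); optics.capture('side')
```

```text
t 9.0667 tcp [ 0.5816 -0.2325  0.1006] yaw -168.37 z [ 3.2e-03  8.0e-04 -1.0e+00] d [-0.0006  0.0005 -0.0003] dyaw -0.93 F [-6.4  3.2 18.1] w 35.9 tool d [-0.0006  0.0005  0.0003]
tiltfix deg [-0.19  0.01 -0.  ]
[]
t 9.1167 tcp [ 0.5816 -0.2325  0.1006] yaw -168.38 z [ 0.0035  0.001  -1.    ] d [-0.0006  0.0005 -0.0003] dyaw -0.92 F [-5.7  3.6 17.3] w 35.7 tool d [-0.0006  0.0005  0.0003]
tiltfix deg [-0.21  0.02  0.  ]
[]
t 9.1667 tcp [ 0.5816 -0.2325  0.1006] yaw -168.38 z [ 3.5e-03  8.0e-04 -1.0e+00] d [-0.0006  0.0005 -0.0003] dyaw -0.92 F [-5.6  4.1 19. ] w 35.4 tool d [-0.0006  0.0005  0.0003]
tiltfix deg [-0.21  0.   -0.  ]
[]
```

```bash
python3 -c "
from station import workorder
print(workorder.finish_job())"
```

```text
the job is handed in; nothing more can be done
None
```

I took the large red cap from the tray and pressed it straight down onto the bare middle port until it clicked. I kept pressing past the click and handed the job in at about 9.2 s, with the gripper still gripping the cap and pushing.

**Click:** the push peaked at about 11 N in the readings, then fell to 3.6 N as the cap dropped about 4 mm. The underside was then about 7 mm above the port.

**Hard down:** at the end the push held steady at 17–19 N. The height did not change as I raised the push from 15 N, so I take the gasket to be at its stop. The tilt was about 0.2°, with a remaining sideways force of 6–7 N.

**What disagreed:**
- The height worked out from the arm puts the underside at about 4.3 mm, while hard down is 5 to 6.5 mm. I put the difference down to calibration or a slight slip in the grip.
- The top and side views differed by about 3 mm on the port's position. I aimed between them, nearer the top view.

**What I couldn't check:** the gasket squeeze can't be read directly, so I judged it from force and height. The last side view shows the cap seated on the port. I did not take a final picture of the whole bench. I touched nothing else on purpose, and no reading suggested a collision.

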